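# Extend the telescopic window brush and hold it out

### The job

The telescopic window brush lies in its dock on the worktop: press the orange release button so that the brush springs out a little, then take it by its green grip and pull it out past the first stop to the second, fully extended. It draws itself back in when let go, so finish while still holding it fully extended, so that I can tighten its collar. Leave the spice jar, the garlic and the tin standing where they are.

Things in the scene. Friction and masses are not known exactly. Their poses are not given: they have to be found in the camera images.
- brush_dock: grey dock, 85 (x) by 230 mm (y), fixed to the worktop, clamping the white outer tube (28 mm) of the brush. Origin on the worktop under the tube's axis, 55 mm behind the button; z up. The level telescope lies along y, axis 45 mm up, and extends to the dock's -y (robot's right, within 26 degrees). Brush head at its -y end: 54 mm wide, 181 to 267 mm from the origin when in, 14 to 52 mm above the worktop.
- button_top (a point): centre of the top of the round orange release button (22 mm across) on top of the outer tube, 74 mm above the worktop when free; same axes as the dock. Pressed straight down into a black housing whose top is 66 mm above the worktop.
- button (a joint): travel of the button, 0 free to 0.006 m fully down; sprung, 2.6 N rising to 4.6 N fully down. Past about 4 mm it frees the catch of section 1, which springs out by itself within about half a second while the button is kept down. Afterwards the button may be let go.
- brush_grip (a point): middle of the green grip with black ribs, on the telescope's axis just behind the brush head; same axes as the dock. Round, 27 mm thick, 42 mm long between flanges 36 mm across. When in, it is 145 mm from the dock's origin (along -y), 45 mm above the worktop; it moves along the dock's -y by section1 + section2.
- section1 (a joint): how far the first (wide aluminium) section is out of the outer tube: 0 in and caught, about 0.018 m once it has sprung out, 0.070 m at its end, the first stop. Pulling it on works against a spring rising to about 3 N.
- section2 (a joint): how far the second (thin steel) section, which carries grip and brush head, is out of the first: 0 in, 0.060 m at its end, which is the second stop. A spring pulls it in with 4.5 N (in) to 6.3 N (out), so it only starts to move once section 1 is at the first stop.
- spice_jar: spice jar with a black cap, 41 mm across and 105 mm tall, on the worktop beyond the telescope; origin at the centre of its underside. Leave alone.
- garlic: bulb of garlic, about 58 mm across and tall, on the robot's side of the telescope; origin at the centre of its underside. Leave alone.
- tin: round food tin, 75 mm across and 58 mm tall, beyond the brush end of the telescope; origin at the centre of its underside. Leave alone.

How it is judged (in metres and radians):
On the way, in this order (a step that is already met when the one before it is completed fails the run):
1. the release button is pressed at least 3 mm (value of joint button above 0.003 m), for 0.05 s.
2. section 1 has sprung out, and the button is free again (value of joint section1 above 0.01 m and value of joint button below 0.002 m), for 0.1 s.
3. both sections are pulled out to the second stop by the fingers (value of joint section1 above 0.066 m and value of joint section2 above 0.056 m and contact force between the fingers and brush_dock above 2 N), for 0.3 s.
At the end, for the whole second after the job is handed in: The robot is holding the telescope still at its second stop: section 1 out more than 66 mm of 70, section 2 more than 56 mm of 60, the fingers pressing on the brush with more than 2 N; spice jar, garlic and tin within 25 mm of where they stood (all of step 3 and velocity of joint section2 below 0.01 m/s and distance of each of spice_jar, garlic, tin from where it was at the start of the episode below 0.025 m); the arm keeps its last pose, push and grip.
It fails at once if the spice jar is shoved more than 25 mm or tipped over (distance of spice_jar from where it was at the start of the episode above 0.025 m or angle between spice_jar's own z axis and vertical above 0.4 rad).
It fails at once if the garlic is shoved more than 25 mm (distance of garlic from where it was at the start of the episode above 0.025 m).
It fails at once if the tin is shoved more than 25 mm or tipped over (distance of tin from where it was at the start of the episode above 0.025 m or angle between tin's own z axis and vertical above 0.4 rad).
It also fails if it takes over 42 s, if anything falls off the work surface, if the arm or the gripper's body presses on something with over 40 N, if the wrist force passes 120 N, or if a joint passes its speed limit or range.

### The arm

A 6-joint arm with a two-finger parallel gripper is mounted at the origin on a cart in front of the work surface, level with it; the furniture and walls round the work are solid. World frame = base frame: x ahead of the robot, y to its left, z up, the work surface at z = 0. Lengths are in m, angles in degrees, forces in N, time in s.
With the tool pointing down it reaches from about 0.375 to 0.975 m from the base axis. Payload 3.8 kg.
Tool frame: the origin (TCP) lies at the centre of the arm's flange, where the gripper is bolted on; the fingertips stand 173 mm ahead of it and the grasp point (between the pads) lies 155 mm ahead of it; z points along the fingers, y is the line along which they close (so a half turn about z gives the same grasp; the last joint's range is limited). The gripper opens to 85 mm and grips with 20 to 120 N. Pads are 22 mm wide; open, the fingers measure 114 mm over their backs; the gripper's body (76 mm by 85 mm) begins 54 mm behind the grasp point. The pads swing forward as they close: fully open they stand 13 mm farther back than shut.
Start: joints at [65.323, 15.12, 91.902, -0, 72.978, -2.114], TCP at [0.259, 0.623, 0.405] pointing down, gripper open.
Joint ranges: [-150.88, 150.88], [-54.13, 125.18], [17.81, 147.31], [-75.09, 255.09], [0, 152.58], [-146.25, 146.25]. Speed limits (degrees/s): [147.25, 147.25, 180, 180, 180, 180].

### API

Orientations are given as a 3x3 rotation matrix whose columns are the frame's x, y, z axes.
In Python, from rig import bot gives the robot as it stands. The module is installed in compiled form; this text tells all that it offers.
- The arm moves only by the tool jog_arm, never from a script. Its argument "moves" is a list of rows, each a list of 7 numbers: the shift along the tool's x, y, z in mm, then the turn, a rotation vector about the tool's x, y, z in rad, then the finger opening in mm, from 0 to 85.4. In form: [[tx, ty, tz, rx, ry, rz, jaw], ...]. A call has 1 to 12 rows; each row is the pose to reach, as a shift and turn from the pose commanded when the call began, along the tool's axes at that moment; what a row does not reach only later rows make up. A row lasts 1/12 s, in which the tool goes at most 41.7 mm and 7.16 degrees, less where a joint would pass 70% of its speed; a pose out of reach is approached as far as the arm can. A call with a gripper value outside its range is refused whole. The fingers move at their own pace and stop on an object; "force" is the grip in N (left out, the last holds). Time passes only in rows, so rows that repeat a pose let the fingers close. It gives the time, the measured TCP pose, the force, the opening and the grip force at its end, in the units of the state.
- bot.get_state(): the state, without advancing time (a new reading comes with each control period).
- bot.grab_frame(name): name is "scene" or "top" or "wrist"; returns a dict with "color" (480x640x3 uint8, blue, green, red), "K" (3x3 intrinsics, pixels), "view" (4x4, takes a point from world to camera coordinates); the wrist camera has in their place "T_tool_cam" (4x4, takes a point from camera to tool coordinates, whose origin is the TCP and whose axes are the flange's). Camera axes: x right, y up, looking along -z (the intrinsics and any distortion apply to the point x, -y, -z); pixel columns grow to the right and rows downward; lengths in m; the calibration is good to about 2 mm. A picture is of the moment at which its call begins: read the wrist's pose just before it. There is no depth.
- bot.finish_job(): hands the job in; it is judged then, once.
Trained networks look in a picture, given as the dict that the camera call returned (one of the last four; its "shot" number tells which), for a name from the list of things; names that differ only in an ending like _2 or _b are one class to them, and where a whole thing is asked for, a point or a joint stands for the part that bears it (a point fixed in the world has none). Each returns a list of dicts, best first, with "score" (0 to 1); they miss things now and then, are a little off and sometimes report something else, mostly with a low value. They report only what shows in the picture. A call takes as long as a camera call.
- bot.look_for(picture, target): "point" ([x, y, z] in m, in world coordinates, good to about 4 mm: the middle of the surface that is visible of it).
- bot.spot_point(picture, target): "point" ([x, y, z] in m, in world coordinates, good to about 4 mm: a listed point, or the origin of a listed thing).
The state is a dict: "time_s": time; "joint_pos": joint angles; "qvel": joint speeds; "joint_torque": joint torques, N m; "tool_pos": TCP position; "orientation": TCP orientation; "contact_force": force on the tool from outside, world axes, zero at the start; "wrist_torque": the same for the moment, N m; "width": finger opening in m; "grip_force": force on a finger pad.
Only numpy, scipy, OpenCV 4.12 (cv2) and the standard library are available. Lean on these libraries where they do the work, as an engineer would, in place of code of your own. Each camera call takes 0.05 s, during which the arm holds its last target. There are 200 camera calls.

## Working session

There is one attempt and no reset: what is moved stays moved. The work goes in short steps, Python scripts to look and compute and a tool call to move; the robot and the scene stay as the last step left them, time stands still between calls to the robot, and variables do not carry over. Pictures are saved under pics/ and viewed, at most 10 in all, crops included, and the job is handed in when it is done.

Besides the shell and the picture viewer there is one more tool, called after "Call:" by a JSON object that holds its "op" and its "data". jog_arm: Moves the arm, as the interface text tells. Its arguments: {"type":"object","properties":{"moves":{"type":"array"},"force":{"type":"number"}},"required":["moves"]}

```bash
mkdir -p pics
python3 - <<'E'
from rig import bot
import cv2,numpy as np
np.set_printoptions(precision=4,suppress=True)
s=bot.get_state();print(s['time_s'],s['tool_pos'],s['orientation'],s['width'])
for c in("scene","top"):
    p=bot.grab_frame(c);cv2.imwrite(f'pics/{c}0.png',p['color'])
    for t in("brush_dock","button_top","brush_grip","spice_jar","garlic","tin"):
        r=bot.spot_point(p,t);print(c,t,[(np.round(d['point'],4),round(d['score'],2)) for d in r[:2]])
E
```

```text
0.0 [0.2588 0.623  0.4034] [[-0.9235  0.3836 -0.0009]
 [ 0.3836  0.9235 -0.0021]
 [ 0.0001 -0.0022 -1.    ]] 0.08550693910564236
scene brush_dock [(array([0.5132, 0.0806, 0.0006]), 0.7)]
scene button_top [(array([0.5187, 0.0282, 0.0761]), 0.66)]
scene brush_grip [(array([ 0.5296, -0.0607,  0.0443]), 0.85)]
scene spice_jar [(array([0.6405, 0.0845, 0.0009]), 0.84)]
scene garlic []
scene tin [(array([ 0.6709, -0.1159,  0.0003]), 0.59)]
top brush_dock [(array([ 0.5115,  0.0839, -0.0035]), 0.75)]
top button_top [(array([ 0.5308, -0.0667,  0.0445]), 0.73), (array([0.5193, 0.0248, 0.0744]), 0.68)]
top brush_grip [(array([ 0.5309, -0.0649,  0.044 ]), 0.92)]
top spice_jar [(array([ 0.6417,  0.0808, -0.0023]), 0.71)]
top garlic [(array([ 0.4205, -0.0913, -0.0006]), 0.81), (array([ 0.5332, -0.0668,  0.0448]), 0.51)]
top tin [(array([ 0.6759, -0.1167, -0.0014]), 0.74)]
```

View pics/top0.png

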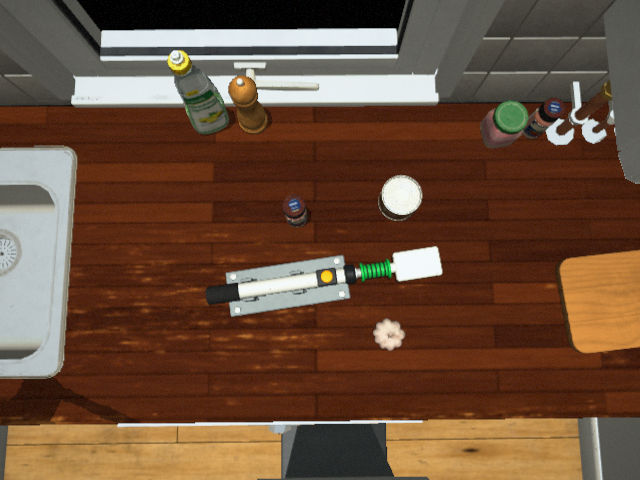

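View pics/scene0.png

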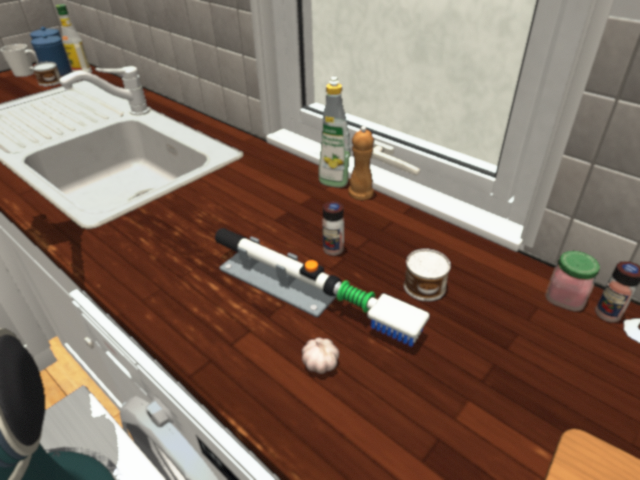

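The top view shows the dock, with the button at about (327,277), the grip at (376,270), the jar at (295,211), the tin at (400,198) and the garlic at (389,334). The scene view agrees. Axis −y ≈ (0.12, −0.993), and the points match the given sizes. I'm moving above the button with the fingers shut.

Call:
{"op": "jog_arm", "data": {"moves": [[-469, -451, 100, 0, 0, 1.058, 0], [-469, -451, 100, 0, 0, 1.058, 0], [-469, -451, 100, 0, 0, 1.058, 0], [-469, -451, 100, 0, 0, 1.058, 0], [-469, -451, 100, 0, 0, 1.058, 0], [-469, -451, 100, 0, 0, 1.058, 0], [-469, -451, 100, 0, 0, 1.058, 0], [-469, -451, 100, 0, 0, 1.058, 0], [-469, -451, 100, 0, 0, 1.058, 0], [-469, -451, 100, 0, 0, 1.058, 0], [-469, -451, 100, 0, 0, 1.058, 0], [-469, -451, 100, 0, 0, 1.058, 0]], "force": 40}}

```text
time_s: 1.7
tool_pos: [0.4569, 0.1684, 0.329]
orientation: [[-0.119, 0.993, 0.001], [0.993, 0.119, 0.0], [0.0, 0.001, -1.0]]
contact_force: [0.6, 0.5, 0.1]
width: -0.0002
grip_force: 0.0
```

Call:
{"op": "jog_arm", "data": {"moves": [[-148, 45, 26, 0, 0, 0, 0], [-148, 45, 26, 0, 0, 0, 0], [-148, 45, 26, 0, 0, 0, 0], [-148, 45, 26, 0, 0, 0, 0], [-148, 45, 26, 0, 0, 0, 0], [-148, 45, 26, 0, 0, 0, 0], [-148, 45, 26, 0, 0, 0, 0]]}}

```text
time_s: 2.28
tool_pos: [0.5186, 0.0288, 0.3028]
orientation: [[-0.118, 0.993, -0.0], [0.993, 0.118, 0.001], [0.001, -0.0, -1.0]]
contact_force: [-0.1, 0.0, 0.1]
width: -0.0003
grip_force: 0.0
```

```bash
cat > look.py <<'E'
from rig import bot
import cv2,numpy as np,sys
np.set_printoptions(precision=4,suppress=True)
def look(name,targets,cams=("wrist",),save=True):
    s=bot.get_state();R=np.array(s['orientation']);t=np.array(s['tool_pos'])
    print(s['time_s'],t,s['width'],s['grip_force'],s['contact_force'])
    for c in cams:
        p=bot.grab_frame(c)
        if save: cv2.imwrite(f'pics/{c}_{name}.png',p['color'])
        for k in targets:
            for d in bot.spot_point(p,k)[:2]:
                q=np.array(d['point']);print(c,k,q,round(d['score'],2),'from TCP, tool mm',(R.T@(q-t)*1000).round(1))
look(sys.argv[1],sys.argv[2].split(','),sys.argv[3].split(','))
E
python3 look.py a button_top,brush_grip,brush_dock wrist,top,scene
```

```text
2.2833 [0.5186 0.0288 0.3028] -0.00027076768622288336 0.0 [-0.0646  0.0044  0.0693]
wrist button_top [0.5189 0.021  0.0683] 0.72 from TCP, tool mm [ -7.9  -0.6 234.5]
wrist brush_dock [0.5113 0.0746 0.0046] 0.82 from TCP, tool mm [ 46.2  -1.8 298.2]
top brush_dock [ 0.5099  0.0835 -0.0006] 0.76 from TCP, tool mm [ 55.2  -2.1 303.4]
scene button_top [0.5111 0.083  0.0025] 0.58 from TCP, tool mm [ 54.5  -1.  300.3]
scene button_top [0.5196 0.0283 0.0774] 0.57 from TCP, tool mm [ -0.7   1.  225.4]
scene brush_grip [ 0.5288 -0.0608  0.0434] 0.6 from TCP, tool mm [-90.3  -0.4 259.3]
scene brush_grip [ 0.6702 -0.113  -0.0034] 0.52 from TCP, tool mm [-158.8  133.9  306. ]
scene brush_dock [ 0.5113  0.0801 -0.0005] 0.65 from TCP, tool mm [ 51.6  -1.1 303.3]
```

View pics/wrist_a.png

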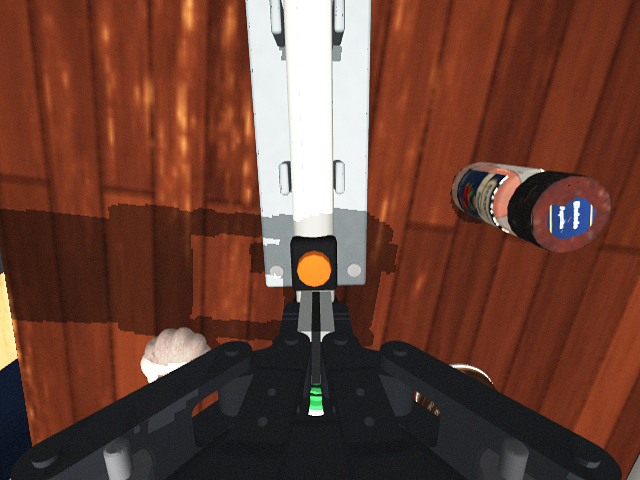

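The wrist view shows the button at (314,270), almost in line with the closed fingers. I'll intersect that ray with its known height.

Run:
```python
from rig import bot
import numpy as np
s=bot.get_state();p=bot.grab_frame("wrist")
R=np.array(s['orientation']);t=np.array(s['tool_pos']);K=np.array(p['K']);T=np.array(p['T_tool_cam'])
print([k for k in p],T.round(3).tolist())
def at(u,v,z):
    d=np.linalg.inv(K)@[u,v,1];d=np.array([d[0],-d[1],-d[2]])
    d=R@T[:3,:3]@d;o=R@T[:3,3]+t
    return o+d*(z-o[2])/d[2]
for u,v,z in((314,270,.074),(312,100,.059),(312,200,.059)):
    q=at(u,v,z);print(q.round(4),(R.T@(q-t)*1000).round(1))
```

```text
['color', 'K', 'T_tool_cam', 'shot'] [[0.0, 0.956, 0.293, 0.074], [1.0, 0.0, -0.001, -0.0], [-0.001, 0.293, -0.956, 0.031], [0.0, 0.0, 0.0, 1.0]]
[0.5183 0.0254 0.074 ] [ -3.5  -0.8 228.8]
[0.5054 0.1241 0.059 ] [ 96.1  -1.9 243.8]
[0.5122 0.0662 0.059 ] [ 37.8  -2.1 243.8]
```

Call:
{"op": "jog_arm", "data": {"moves": [[-3, -1, 25, 0, 0, 0, 0], [-3, -1, 48, 0, 0, 0, 0], [-3, -1, 54, 0, 0, 0, 0], [-3, -1, 57, 0, 0, 0, 0], [-3, -1, 59, 0, 0, 0, 0], [-3, -1, 61, 0, 0, 0, 0], [-3, -1, 61, 0, 0, 0, 0], [-3, -1, 61, 0, 0, 0, 0]]}}

```text
time_s: 3.6
tool_pos: [0.5183, 0.0256, 0.2426]
orientation: [[-0.119, 0.993, 0.001], [0.993, 0.119, -0.0], [-0.0, 0.001, -1.0]]
contact_force: [-3.7, 0.0, 4.2]
width: -0.0003
grip_force: 2.0
```

Call:
{"op": "jog_arm", "data": {"moves": [[0, 0, 1, 0, 0, 0, 0], [0, 0, 1, 0, 0, 0, 0], [0, 0, 1, 0, 0, 0, 0], [0, 0, 1, 0, 0, 0, 0], [0, 0, 1, 0, 0, 0, 0], [0, 0, 1, 0, 0, 0, 0], [0, 0, 1, 0, 0, 0, 0], [0, 0, 1, 0, 0, 0, 0]]}}

```text
time_s: 4.27
tool_pos: [0.5185, 0.0256, 0.2415]
orientation: [[-0.119, 0.993, 0.001], [0.993, 0.119, 0.0], [-0.0, 0.001, -1.0]]
contact_force: [-3.1, -0.4, 5.3]
width: 0.0001
grip_force: 2.7
```

```bash
python3 look.py b brush_grip top,scene
```

```text
4.2667 [0.5185 0.0256 0.2415] 8.232196590813676e-05 2.6851381475376 [-3.0867 -0.4082  5.2881]
top brush_grip [ 0.5326 -0.084   0.0449] 0.63 from TCP, tool mm [-110.5    0.8  196.6]
scene brush_grip [ 0.5332 -0.0778  0.0438] 0.77 from TCP, tool mm [-104.4    2.1  197.7]
```

The grip moved about 18 mm, so the section has sprung out. Next I'll lift, slide over the grip and open.

Call:
{"op": "jog_arm", "data": {"moves": [[0, 0, -20, 0, 0, 0, 0], [0, 0, -50, 0, 0, 0, 0], [-35, 0, -70, 0, 0, 0, 75], [-75, 0, -70, 0, 0, 0, 75], [-108, 1, -70, 0, 0, 0, 75], [-108, 1, -70, 0, 0, 0, 75], [-108, 1, -70, 0, 0, 0, 75], [-108, 1, -70, 0, 0, 0, 75]]}}

```text
time_s: 5.13
tool_pos: [0.532, -0.0814, 0.3105]
orientation: [[-0.118, 0.993, 0.0], [0.993, 0.118, 0.001], [0.001, 0.0, -1.0]]
contact_force: [-1.5, -0.2, 0.2]
width: 0.0729
grip_force: 0.0
```

```bash
python3 look.py c brush_grip,button_top wrist,top,scene
```

```text
5.1333 [ 0.532  -0.0814  0.3105] 0.07288780119960177 0.0 [-1.5341 -0.1766  0.2052]
wrist brush_grip [ 0.5297 -0.0869  0.0447] 0.66 from TCP, tool mm [ -5.3  -3.  265.8]
wrist button_top [0.519  0.0242 0.0718] 0.7 from TCP, tool mm [106.3  -0.6 238.7]
top brush_grip [ 0.532  -0.0836  0.0463] 0.65 from TCP, tool mm [ -2.3  -0.3 264.2]
top button_top [0.5181 0.0251 0.0711] 0.43 from TCP, tool mm [107.3  -1.3 239.4]
scene brush_grip [ 0.5329 -0.0808  0.0434] 0.66 from TCP, tool mm [  0.4   0.9 267.1]
scene button_top [0.5189 0.0268 0.0723] 0.4 from TCP, tool mm [108.9  -0.3 238.2]
```

View pics/wrist_c.png

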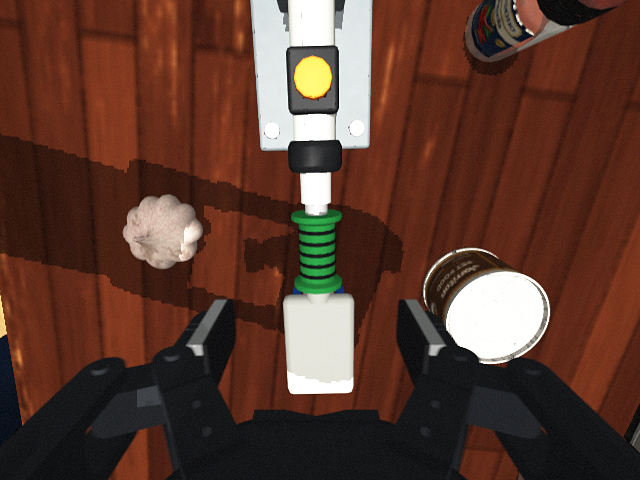

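The wrist view shows the grip centred at (318,252) between the open fingers, with the garlic and tin well clear of them. I'll descend and close.

Call:
{"op": "jog_arm", "data": {"moves": [[-2, 0, 35, 0, 0, 0, 75], [-2, 0, 75, 0, 0, 0, 75], [-2, 0, 100, 0, 0, 0, 75], [-2, 0, 109, 0, 0, 0, 75], [-2, 0, 109, 0, 0, 0, 75], [-2, 0, 109, 0, 0, 0, 15], [-2, 0, 109, 0, 0, 0, 15], [-2, 0, 109, 0, 0, 0, 15], [-2, 0, 109, 0, 0, 0, 15], [-2, 0, 109, 0, 0, 0, 15], [-2, 0, 109, 0, 0, 0, 15], [-2, 0, 109, 0, 0, 0, 15]], "force": 60}}

```text
time_s: 6.58
tool_pos: [0.5329, -0.0837, 0.2033]
orientation: [[-0.119, 0.993, 0.002], [0.993, 0.119, -0.001], [-0.001, 0.002, -1.0]]
contact_force: [-1.0, -0.3, 6.1]
width: 0.0242
grip_force: 58.8
```

```bash
python3 look.py d brush_grip wrist,scene
```

```text
6.5833 [ 0.5329 -0.0837  0.2033] 0.02415386331308913 58.84128062054515 [-1.     -0.2878  6.1372]
wrist brush_grip [ 0.5289 -0.082   0.0442] 0.72 from TCP, tool mm [  2.4  -4.2 159. ]
scene brush_grip [ 0.5336 -0.0793  0.045 ] 0.67 from TCP, tool mm [  4.5   0.8 158.3]
```

View pics/wrist_d.png

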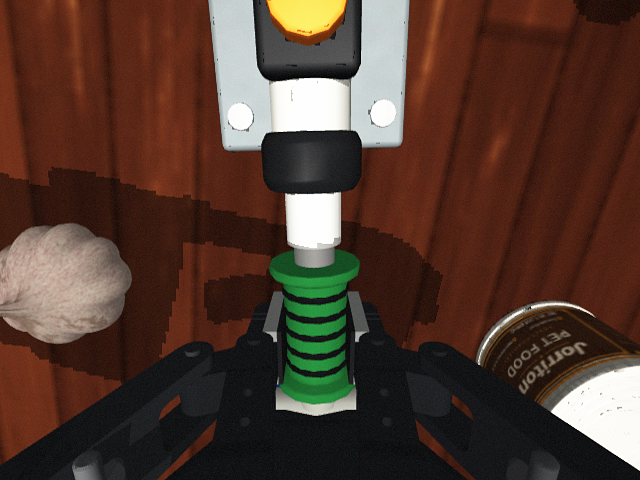

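The pads are on the ribbed grip between its flanges, with 59 N of grip. Now I'll pull along the axis.

Call:
{"op": "jog_arm", "data": {"moves": [[-6, 0, 0, 0, 0, 0, 15], [-14, 0, 0, 0, 0, 0, 15], [-23, 0, 0, 0, 0, 0, 15], [-32, 0, 0, 0, 0, 0, 15], [-41, 0, 0, 0, 0, 0, 15], [-50, 0, 0, 0, 0, 0, 15], [-59, 1, 0, 0, 0, 0, 15], [-68, 1, 0, 0, 0, 0, 15], [-77, 1, 0, 0, 0, 0, 15], [-86, 1, 0, 0, 0, 0, 15], [-95, 1, 0, 0, 0, 0, 15], [-103, 1, 0, 0, 0, 0, 15]]}}

```text
time_s: 7.78
tool_pos: [0.5465, -0.1853, 0.2028]
orientation: [[-0.118, 0.993, 0.003], [0.993, 0.118, 0.002], [0.001, 0.003, -1.0]]
contact_force: [1.9, 6.9, 4.5]
width: 0.0245
grip_force: 58.6
```

```bash
python3 look.py e brush_grip,garlic,tin top,scene
```

```text
7.7833 [ 0.5465 -0.1853  0.2028] 0.024498922117724534 58.59774710610509 [1.8713 6.9176 4.5171]
top brush_grip [ 0.5502 -0.1842  0.0411] 0.71 from TCP, tool mm [  0.4   3.3 161.7]
top garlic [ 0.4178 -0.0918 -0.0022] 0.87 from TCP, tool mm [ 107.7 -117.4  204.8]
top tin [ 0.6729 -0.1129 -0.0021] 0.98 from TCP, tool mm [ 56.7 133.4 205.4]
scene brush_grip [ 0.547  -0.1806  0.0433] 0.94 from TCP, tool mm [  4.4   0.6 159.5]
scene garlic [ 0.4146 -0.0885  0.0028] 0.68 from TCP, tool mm [ 111.4 -120.2  199.8]
scene garlic [ 0.5467 -0.1831  0.043 ] 0.44 from TCP, tool mm [  1.9  -0.  159.8]
scene tin [ 0.6703 -0.1172 -0.0033] 0.63 from TCP, tool mm [ 52.8 130.3 206.6]
```

Force is 6.9 N, which matches the section 2 spring partway out. I'll creep on to the hard stop.

Call:
{"op": "jog_arm", "data": {"moves": [[-3, 0, 0, 0, 0, 0, 15], [-6, 0, 0, 0, 0, 0, 15], [-8, 0, 0, 0, 0, 0, 15], [-10, 0, 0, 0, 0, 0, 15], [-10, 0, 0, 0, 0, 0, 15], [-10, 0, 0, 0, 0, 0, 15]]}}

```text
time_s: 8.68
tool_pos: [0.5477, -0.1946, 0.2028]
orientation: [[-0.118, 0.993, 0.003], [0.993, 0.118, 0.002], [0.001, 0.003, -1.0]]
contact_force: [2.3, 8.1, 4.2]
width: 0.0245
grip_force: 58.6
```

Call:
{"op": "jog_arm", "data": {"moves": [[-2, 0, 0, 0, 0, 0, 15], [-4, 0, 0, 0, 0, 0, 15], [-4, 0, 0, 0, 0, 0, 15], [-4, 0, 0, 0, 0, 0, 15]]}}

```text
time_s: 9.02
tool_pos: [0.5477, -0.1961, 0.202]
orientation: [[-0.117, 0.993, 0.001], [0.993, 0.117, 0.007], [0.007, 0.002, -1.0]]
contact_force: [4.2, 17.0, 5.8]
width: 0.0247
grip_force: 58.7
```

The force jumped to 17 N and the travel is 113 mm against the 112 mm expected, so this is the second stop. I'll hold and verify.

Call:
{"op": "jog_arm", "data": {"moves": [[0, 0, 0, 0, 0, 0, 15], [0, 0, 0, 0, 0, 0, 15], [0, 0, 0, 0, 0, 0, 15], [0, 0, 0, 0, 0, 0, 15], [0, 0, 0, 0, 0, 0, 15], [0, 0, 0, 0, 0, 0, 15]]}}

```text
time_s: 9.52
tool_pos: [0.5477, -0.196, 0.202]
orientation: [[-0.117, 0.993, 0.001], [0.993, 0.117, 0.007], [0.007, 0.002, -1.0]]
contact_force: [4.1, 17.0, 4.9]
width: 0.0241
grip_force: 58.7
```

```bash
python3 look.py f brush_grip,spice_jar,garlic,tin wrist,top
```

```text
9.5167 [ 0.5477 -0.196   0.202 ] 0.024127368141457935 58.68733149021864 [ 4.0756 16.9993  4.9243]
wrist brush_grip [ 0.5456 -0.1942  0.045 ] 0.68 from TCP, tool mm [  1.   -2.1 157. ]
wrist tin [ 0.6727 -0.1142 -0.0004] 0.8 from TCP, tool mm [ 65.3 133.4 203.1]
top brush_grip [ 0.5506 -0.1933  0.0435] 0.75 from TCP, tool mm [  1.3   2.9 158.5]
top brush_grip [ 0.6729 -0.1127 -0.0011] 0.51 from TCP, tool mm [ 66.7 133.7 203.8]
top spice_jar [0.6425 0.0821 0.0001] 0.74 from TCP, tool mm [263.8 126.3 203.9]
top garlic [ 0.4198 -0.0925 -0.0021] 0.59 from TCP, tool mm [ 116.3 -115.3  204.7]
top tin [ 0.672  -0.1156 -0.0019] 0.82 from TCP, tool mm [ 64.  132.5 204.6]
```

View pics/wrist_f.png

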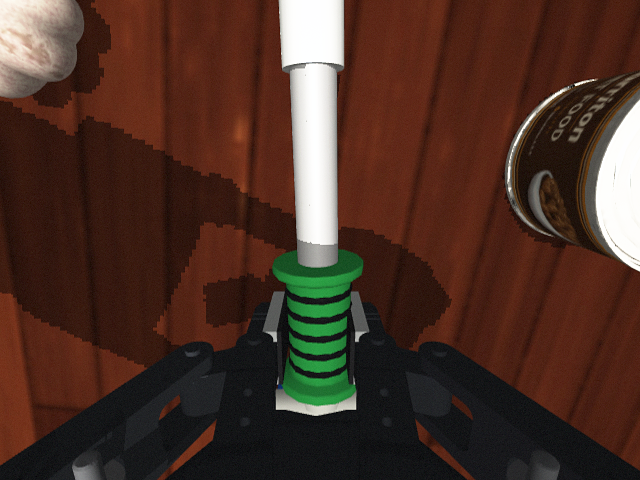

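The thin section shows from (317,240) up to (315,70), and the wide section is out above it. The grip hasn't slipped in the fingers, and its position (y ≈ −0.194) matches full extension (−0.193). The jar, garlic and tin haven't moved.

```bash
python3 -c "
from rig import bot
print(bot.finish_job())"
```

```text
the job is handed in; nothing more can be done
None
```

The brush is held fully extended at its second stop by the green grip, so you can tighten the collar; the spice jar, garlic and tin stand where they were, and the job is handed in (no verdict was returned).

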